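# Clamp a carving blank between the cups of a bench cradle

### The job

Mount the round wooden blank in the carving cradle: loosen the brass set screw on the blue collar, slide the collar along the bar so that its cup pushes the blank home into the sprung cup at the other end, and tighten the set screw again while you keep the pressure on. The blank should end up pinched between the two cups with about 10 newtons - never bruise its ends by pressing much harder - and leave the mallet, the stone and the chisel where they are.

Things in the scene. Friction and masses are not known exactly. Their poses are not given: they have to be found in the camera images.
- cradle: Carving cradle screwed to the bench: brown wooden base 200 x 500 x 22 mm with a dark wooden block (top 82 mm above the bench) near each end, inner faces at y = -210 and +210 mm, and between them along y a steel bar 20 mm thick (axis at x = -35, height 65 mm, a flat on top). Origin under the middle of the base, on the bench; z up, y along the bar towards the head end.
- rests (a point): Point on the blank's line midway between the two wooden V rests (y = 60 and 118 mm in the cradle) that carry the blank: the line runs along the cradle's y at x = +45 mm, height 65 mm. Axes as the cradle's.
- head_block (a point): Where the threaded rod of the head leaves the inner face of the +y block, on the blank's line. The rod carries a black steel cup that looks to -y (40 mm wide, 7 mm deep, inside 34 mm). The rod is set in or out anew each time: the cup's floor stands 18 to 55 mm from this point towards -y. The cup is sprung: it gives towards +y from about 2.5 N on, 7 N more per mm, 9 mm at most.
- tail: Blue sliding collar, 40 mm in diameter, 38 mm long, on the bar, with an arm towards the cradle's +x for the tail cup. Origin on the bar's axis, mid collar; axes as the cradle's. Cannot turn on the bar. Starts at y = -175 to -90 mm in the cradle, slides up to +40 mm. Screw loose: it drags with about 1.5 N plus 8 N per m/s. Screw tight: it stays put under 18 N or more.
- tail_cup (a point): Centre of the floor of the tail cup on the collar's arm: a black steel cup like the head's (7 mm deep, inside 34 mm) that looks to the cradle's +y. 80 mm in x and 30 mm in y from the collar's origin, at the height of the bar and blank.
- screw_head (a point): Middle of the knurled brass head of the set screw: a round knob 25 mm in diameter and 22 mm high (from 104 to 126 mm above the bench), upright on top of the collar, free all round down to 12 mm under the head. It moves with the collar; the collar can be slid by holding the head.
- screw (a joint): Turn of the set screw in rad, growing anticlockwise seen from above (= loosening). At 0 its tip just touches the bar; below 0 it clamps, harder the lower the value (-0.6 to -0.9 at the start; -0.7 is properly tight again); above 0.1 the collar is free. Right-hand thread, limits -1.7 and 3.2; it takes 0.1 to 0.35 N m to turn and stays where it is left.
- blank: The pale round wooden blank to be mounted, 28 mm in diameter and 150 mm long, about 70 g, lying loose in the V rests. Origin at its middle, y along its length towards the head. It starts clear of both cups, with its end 8 to 60 mm short of the head cup's floor, and slides in the rests with less than 1 N.
- mallet: Bystander: carver's mallet with a brass head standing upright beyond the cradle, 54 mm wide, 122 mm high; origin at the centre of its underside.
- stone: Bystander: green sharpening stone 65 x 130 x 26 mm lying on the bench; origin at the centre of its underside.
- chisel: Bystander: carving chisel with a dark wooden handle lying on the bench, 226 mm long, 24 mm high; origin on its underside near the ferrule.
Things that resemble listed ones, but are neither listed nor needed, are in the scene too. There is more than one size of the blank; the one meant has the size given above.

How it is judged:
On the way, in this order (a step that is already met when the one before it is completed fails the run):
1. the set screw is loosened (joint screw above 0.05) before the collar has been moved by more than 6 mm (value of joint screw above 0.05 rad and distance of tail_cup from where it was at the start of the episode below 0.006 m), for 0.1 s.
2. with the screw loose, the tail cup presses the blank home into the sprung cup (more than 5 N on the blank) (value of joint screw above 0 rad and contact force between tail and blank above 5 N), for 0.2 s.
At the end, for the whole second after the job is handed in: The set screw is tight again (joint screw below -0.5), and the blank sits at rest between the cups, in line with the cradle within 0.06 rad, with the tail cup still pressing on it with 5 to 16 N after everything is let go (value of joint screw below -0.5 rad and contact force between tail and blank between 5 and 16 N and angle between the y axis of blank and the y axis of cradle, either way round below 0.06 rad and linear speed of each of blank, tail below 0.01 m/s); the robot touches nothing.
It fails at once if the tail cup presses on the blank with more than 25 N (contact force between tail and blank above 25 N).
It fails at once if the mallet is moved by more than 10 mm or tipped (distance of mallet from where it was at the start of the episode above 0.01 m or angle between mallet's own z axis and vertical above 0.3 rad).
It fails at once if the stone is moved by more than 10 mm (distance of stone from where it was at the start of the episode above 0.01 m).
It fails at once if the chisel is moved by more than 10 mm (distance of chisel from where it was at the start of the episode above 0.01 m).
It also fails if it takes over 58 s, if anything falls off the work surface, if the arm or the gripper's body presses on something with over 40 N, if the wrist force passes 120 N, or if a joint passes its speed limit or range.

### The arm

A 6-joint arm with a two-finger parallel gripper is mounted at the origin on the work surface. World frame = base frame: x ahead of the robot, y to its left, z up, the work surface at z = 0. Lengths are in m, angles in rad, forces in N, time in s.
With the tool pointing down it reaches from about 0.325 to 0.85 m from the base axis. Payload 15.5 kg.
Tool frame: the origin (TCP) lies on the centre line of the jaws, within the pads' length; the fingertips stand 17 mm ahead of it and the grasp point (between the pads) lies 2 mm behind it; z points along the fingers, y is the line along which they close (so a half turn about z gives the same grasp; the last joint's range is limited). The gripper opens to 91 mm and grips with 3 to 60 N. Pads are 32 mm wide; open, the fingers measure 118 mm over their backs; the gripper's body (76 mm by 178 mm) begins 60 mm behind the grasp point.
Start: joints at [-1.375, 0.494, 1.345, -0, 1.302, -0.096], TCP at [0.18, -0.599, 0.231] pointing down, gripper open.
Joint ranges: [-2.91, 2.91], [-0.82, 2.16], [0.22, 2.67], [-1.22, 4.37], [0.12, 2.79], [-3.08, 3.08]. Speed limits (rad/s): [1.89, 1.89, 2.57, 3.01, 3.01, 3.01].

### API

Orientations are given as a rotation vector (axis times angle).
In Python, from rig import readout, imaging, workorder gives the robot as it stands. The module is installed in compiled form; this text tells all that it offers.
- The arm moves only by the shell command python3 -m handwheel 'ROWS' [FORCE]. ROWS is JSON, a list of rows, each a list of 5 numbers: the closure, from -1 (fully open) to 1 (shut), then the shift along the world's x, y, z as a fraction of full scale, then the turn about the world's z as a fraction of full scale. A call has 1 to 8 rows; each row is the pose to reach, as a shift and turn from the pose commanded when the call began, turning the shorter way round; what a row does not reach only later rows make up. Full scale, the value 1, is 300 mm for a shift and pi rad for a turn. A row lasts 1/10 s, in which the tool goes at most 50 mm and 8.59 degrees, less where a joint would pass 70% of its speed; a pose out of reach is approached as far as the arm can. A call with a number of a shift or a turn outside -1 to 1 is refused whole. A call with a gripper value outside its range is refused whole. The fingers move at their own pace and stop on an object; FORCE is the grip in N (left out, the last holds). Time passes only in rows, so rows that repeat a pose let the fingers close. It gives the time, the measured TCP pose, the force, the opening and the grip force at its end, in the units of the state.
- readout.read_state(): the state, without advancing time (a new reading comes with each control period).
- imaging.capture(name): name is "scene" or "top" or "wrist"; returns the picture (384x512x3 uint8, red, green, blue); there is no depth.
- imaging.camera_info(name): a dict with "fx", "fy", "cx", "cy" (pixels), "dist_coeffs" ([k1, k2, p1, p2, k3] as OpenCV has them; the pictures are not rectified), "world_to_cam" (4x4, takes a point from world to camera coordinates); the wrist camera has in their place "mount" (4x4, takes a point from camera to tool coordinates, whose origin is the TCP and whose axes are the flange's). Camera axes: x right, y down, z forward; pixel columns grow to the right and rows downward; lengths in m; the calibration is good to about 2 mm. A picture is of the moment at which its call begins: read the wrist's pose just before it. camera_info takes no time and is no camera call.
- workorder.sign_off(): hands the job in; it is judged then, once.
The state is a dict: "time_s": time; "joint_positions": joint angles; "qvel": joint speeds; "joint_torque": joint torques, N m; "tool_pos": TCP position; "eef_rot": TCP orientation; "ft_force": force on the tool from outside, world axes, zero at the start; "moment": the same for the moment, N m; "gripper_width": opening from 0.0 (shut) to 1.0 (fully open); "grasp_force": force on a finger pad.
Only numpy, scipy, OpenCV 4.12 (cv2) and the standard library are available. Lean on these libraries where they do the work, as an engineer would, in place of code of your own. Each camera call takes 0.05 s, during which the arm holds its last target. There are 200 camera calls.

## Working session

There is one attempt and no reset: what is moved stays moved. The work goes in short steps, Python scripts to look and compute and a shell command to move; the robot and the scene stay as the last step left them, time stands still between calls to the robot, and variables do not carry over. Pictures are saved under pics/ and viewed, at most 10 in all, crops included, and the job is handed in when it is done.

```bash
mkdir -p pics; python3 - <<'E'
from rig import readout, imaging
import cv2,numpy as np
for n in("scene","top"):
    im=imaging.capture(n); cv2.imwrite(f"pics/{n}0.png",im[:,:,::-1])
    c=imaging.camera_info(n); print(n,{k:np.round(v,4).tolist() for k,v in c.items() if not isinstance(v,str)})
print({k:np.round(v,4).tolist() for k,v in readout.read_state().items()})
E
```

```text
scene {'fx': 353.913, 'fy': 353.913, 'cx': 261.1598, 'cy': 190.3035, 'dist_coeffs': [-0.031, 0.0, 0.0, 0.0, 0.0], 'world_to_cam': [[-0.6713, 0.7412, 0.0055, 0.3437], [0.4775, 0.438, -0.7617, -0.2173], [-0.567, -0.5087, -0.6479, 1.1], [0.0, 0.0, 0.0, 1.0]]}
top {'fx': 357.1358, 'fy': 357.1358, 'cx': 261.9124, 'cy': 192.6993, 'dist_coeffs': [-0.05, 0.0, 0.0, 0.0, 0.0], 'world_to_cam': [[0.0011, -1.0, -0.0078, 0.0633], [-0.9943, -0.0002, -0.1068, 0.5913], [0.1068, 0.0079, -0.9942, 0.779], [0.0, 0.0, 0.0, 1.0]]}
{'time_s': 0.1, 'joint_positions': [-1.3745, 0.4941, 1.346, -0.0, 1.3025, -0.0955], 'qvel': [-0.0001, -0.0022, -0.0017, 0.0014, -0.0015, -0.0012], 'joint_torque': [0.0034, -88.0239, -38.2544, 0.0709, 0.0482, -0.0], 'tool_pos': [0.1797, -0.5983, 0.2304], 'eef_rot': [-3.1072, -0.4566, 0.0001], 'ft_force': [0.575, -0.6334, -0.4575], 'moment': [-0.0443, -0.0339, -0.0076], 'grasp_force': 0.0, 'gripper_width': 0.9993}
```

View pics/top0.png

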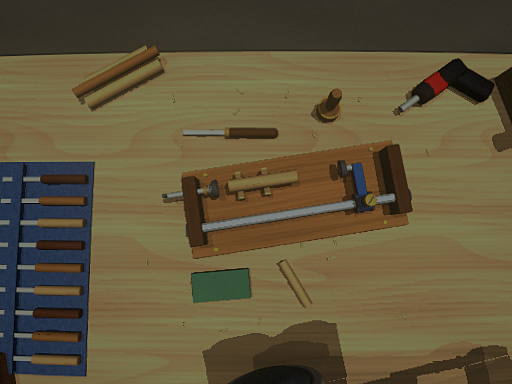

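View pics/scene0.png

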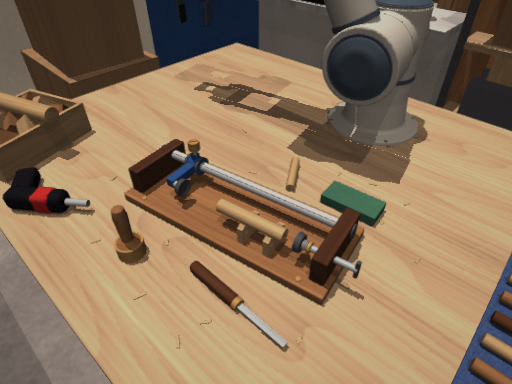

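The blank meant is the round in the V rests at top (262,181). The dowel on the bench at (295,283) and the logs at (120,78) are other sizes or decoys. The brass screw is at top (371,200), the collar at (363,203), the head cup at (212,189) and the tail cup at (343,169). I'll measure these and confirm them in a crop.

```bash
cat > h.py <<'E'
import cv2,numpy as np
from rig import imaging,readout
from scipy.spatial.transform import Rotation as R
def ray(cam,px,state=None):
    c=imaging.camera_info(cam)
    K=np.array([[c['fx'],0,c['cx']],[0,c['fy'],c['cy']],[0,0,1.]])
    p=cv2.undistortPoints(np.array(px,float).reshape(-1,1,2),K,np.array(c['dist_coeffs'],float)).reshape(-1,2)
    d=np.c_[p,np.ones(len(p))]
    if 'world_to_cam' in c: T=np.linalg.inv(np.array(c['world_to_cam']))
    else:
        W=np.eye(4);W[:3,:3]=R.from_rotvec(state['eef_rot']).as_matrix();W[:3,3]=state['tool_pos']
        T=W@np.array(c['mount'])
    return T[:3,3],d@T[:3,:3].T
def onplane(cam,px,z,state=None):
    o,d=ray(cam,px,state); return o+d*((z-o[2])/d[:,2])[:,None]
E
python3 - <<'E'
from h import *
im=cv2.imread("pics/top0.png")
hsv=cv2.cvtColor(im,cv2.COLOR_BGR2HSV)
def blobs(m,box):
    x0,y0,x1,y1=box; mm=np.zeros_like(m); mm[y0:y1,x0:x1]=m[y0:y1,x0:x1]
    n,l,s,c=cv2.connectedComponentsWithStats(mm); return [(s[i].tolist(),c[i].round(1).tolist()) for i in range(1,n) if s[i][4]>25]
print("brass",blobs(cv2.inRange(hsv,(18,110,110),(35,255,255)),(350,185,390,220)))
m=cv2.inRange(hsv,(0,0,120),(180,60,255)); print("bar",blobs(m,(195,185,410,240)))
mm=np.zeros_like(m);mm[190:238,205:355]=m[190:238,205:355]
ys,xs=np.nonzero(mm); vx,vy,x0,y0=cv2.fitLine(np.c_[xs,ys].astype(np.float32),cv2.DIST_HUBER,0,.01,.01).ravel()
p=[(x,y0+(x-x0)*vy/vx) for x in(215,345)]; P=onplane("top",p,.073); print("barpts",p,P.round(4)); d=P[0]-P[1]; print("yaw of cradle y from world y (ccw)",np.arctan2(-d[0],d[1]))
print("knob world",onplane("top",[(371,200)],.126).round(4))
c=cv2.resize(im[150:245,160:420],None,fx=3,fy=3,interpolation=cv2.INTER_CUBIC); cv2.imwrite("pics/crop1.png",c)
E
```

```text
brass [([365, 194, 12, 12, 87], [370.7, 199.4])]
bar [([377, 195, 17, 7, 76], [385.1, 197.9]), ([203, 201, 151, 29, 727], [278.2, 215.0])]
barpts [(215, np.float32(225.00511)), (345, np.float32(204.47534))] [[ 0.5173  0.1637  0.073 ]
 [ 0.5614 -0.1152  0.073 ]]
yaw of cradle y from world y (ccw) 0.15686962442782365
knob world [[ 0.5665 -0.1559  0.126 ]]
```

View pics/crop1.png

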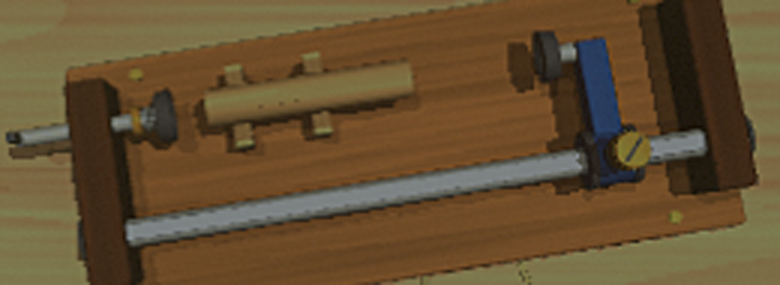

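The crop confirms the slotted brass knob on the blue collar at top (371,200). The blank in the rests lies between the two black cups. I'll go above the knob now.

```bash
python3 -m handwheel '[[-1,0.65,0.73,0,0],[-1,0.65,0.73,0,0],[-1,0.65,0.73,0,0],[-1,0.65,0.73,0,0],[-1,0.65,0.73,0,0],[-1,0.65,0.73,0,0],[-1,0.65,0.73,0,0]]' 60; python3 -m handwheel '[[-1,0.638,0.744,0,0],[-1,0.638,0.744,0,0],[-1,0.638,0.744,0,0],[-1,0.638,0.744,0,0],[-1,0.638,0.744,0,0],[-1,0.638,0.744,0,0],[-1,0.638,0.744,0,0],[-1,0.638,0.744,0,0]]'
python3 - <<'E'
from h import *
s=readout.read_state(); im=imaging.capture("wrist")[:,:,::-1]; cv2.imwrite("pics/w1.png",im)
print(np.round(s['tool_pos'],4),np.round(s['joint_positions'],3),np.round(s['ft_force'],2))
m=cv2.inRange(cv2.cvtColor(im,cv2.COLOR_BGR2HSV),(18,110,80),(35,255,255))
n,l,st,c=cv2.connectedComponentsWithStats(m)
for i in range(1,n):
    if st[i][4]>150: print(st[i],c[i],onplane("wrist",[c[i]],.126,s))
E
```

```text
time_s: 0.8
tool_pos: [0.3773, -0.3757, 0.2308]
eef_rot: [-3.106, -0.463, -0.001]
ft_force: [-0.3, -0.7, -0.7]
gripper_width: 0.996
grasp_force: 0.0
time_s: 1.6
tool_pos: [0.5664, -0.1559, 0.2305]
eef_rot: [-3.108, -0.459, 0.001]
ft_force: [-0.3, 0.3, 0.0]
gripper_width: 0.998
grasp_force: 0.0
[ 0.5664 -0.1559  0.2305] [-0.37   0.441  1.441 -0.     1.26   0.907] [-0.26  0.34  0.03]
[  0  76 103  19 245] [46.05306122 85.27755102] [[0.60613384 0.04587311 0.126     ]]
[235 177  17  22 179] [243.         185.67597765] [[ 0.56872039 -0.14881038  0.126     ]]
[ 77 227  13  47 203] [ 80.97044335 251.38916256] [[ 0.45404213 -0.00946646  0.126     ]]
[399 226  22  48 315] [412.92063492 247.30793651] [[ 0.556996   -0.33337028  0.126     ]]
[234 287 105  12 560] [286.55357143 292.63571429] [[ 0.47073425 -0.2259582   0.126     ]]
```

View pics/w1.png

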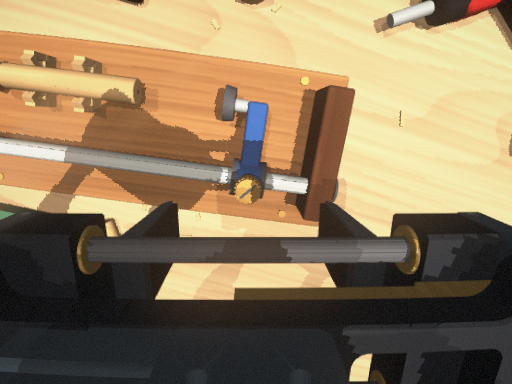

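The wrist view shows the knob at about (248,189), lying between the jaws and just ahead of them. My mask caught only its lit half, so I'll measure it again with a wider one.

```bash
python3 - <<'E'
from h import *
s=readout.read_state(); im=cv2.imread("pics/w1.png")
m=cv2.inRange(cv2.cvtColor(im,cv2.COLOR_BGR2HSV),(15,80,30),(38,255,255))
m[:165]=0;m[215:]=0;m[:,:225]=0;m[:,275:]=0
n,l,st,c=cv2.connectedComponentsWithStats(m)
i=1+st[1:,4].argmax();print(st[i],c[i])
cc,r=cv2.minEnclosingCircle(np.argwhere(l==i)[:,::-1].astype(np.float32));print(cc,r)
print(onplane("wrist",[c[i],cc,(248,188)],.126,s))
E
```

```text
[233 175  29  29 599] [247.14357262 189.01836394]
(246.79763793945312, 188.90684509277344) 14.780518531799316
[[ 0.56615225 -0.15428952  0.126     ]
 [ 0.56616207 -0.15394408  0.126     ]
 [ 0.56734027 -0.15477933  0.126     ]]
```

```bash
python3 -m handwheel '[[-1,0,0.005,-0.2,0],[-1,0,0.005,-0.385,0],[-1,0,0.005,-0.385,0],[-1,0,0.005,-0.385,0],[-1,0,0.005,-0.385,0]]' 10; python3 -m handwheel '[[1,0,0,0,0],[1,0,0,0,0],[1,0,0,0,0],[1,0,0,0,0],[1,0,0,0,0],[1,0,0,0,0],[1,0,0,0,0],[1,0,0,0,0]]' 10
```

```text
time_s: 2.15
tool_pos: [0.5661, -0.156, 0.1162]
eef_rot: [3.108, 0.455, 0.001]
ft_force: [1.2, -0.3, 0.9]
gripper_width: 1.003
grasp_force: 0.0
time_s: 2.95
tool_pos: [0.5662, -0.1549, 0.1154]
eef_rot: [3.108, 0.457, -0.0]
ft_force: [-0.9, 0.5, 0.2]
gripper_width: 0.331
grasp_force: 0.0
```

```bash
python3 -m handwheel '[[1,0,0,0,0],[1,0,0,0,0],[1,0,0,0,0],[1,0,0,0,0]]' 10;python3 -m handwheel '[[1,0,0,0,0],[1,0,0,0,0],[1,0,0,0,0]]' 50
```

```text
time_s: 3.35
tool_pos: [0.5662, -0.1549, 0.1154]
eef_rot: [3.108, 0.457, 0.0]
ft_force: [0.5, -1.3, -0.4]
gripper_width: 0.269
grasp_force: 10.0
time_s: 3.65
tool_pos: [0.5662, -0.1549, 0.1154]
eef_rot: [3.108, 0.457, 0.0]
ft_force: [0.8, -1.7, -1.5]
gripper_width: 0.261
grasp_force: 50.0
```

```bash
python3 -m handwheel '[[1,0,0,0,0.045],[1,0,0,0,0.09],[1,0,0,0,0.135],[1,0,0,0,0.18]]'; python3 -m handwheel '[[1,0,0,0,0.045],[1,0,0,0,0.09],[1,0,0,0,0.135],[1,0,0,0,0.18],[1,0,0,0,0.18]]';python3 - <<'E'
from h import *
s=readout.read_state();print(np.round(s['moment'],3),np.round(s['ft_force'],2),np.round(s['joint_positions'],3))
cv2.imwrite("pics/top1.png",imaging.capture("top")[:,:,::-1]); im=cv2.imread("pics/top1.png");cv2.imwrite("pics/w2.png",cv2.resize(imaging.capture("wrist")[:,:,::-1],(640,480)))
E
```

```text
time_s: 4.05
tool_pos: [0.5663, -0.155, 0.1154]
eef_rot: [2.853, 1.314, 0.0]
ft_force: [0.9, -3.5, -2.7]
gripper_width: 0.259
grasp_force: 50.0
time_s: 4.55
tool_pos: [0.5665, -0.1549, 0.1154]
eef_rot: [2.377, 2.054, 0.001]
ft_force: [2.9, -1.3, -3.8]
gripper_width: 0.263
grasp_force: 50.0
[-0.153 -0.59   0.143] [ 2.94 -1.26 -3.78] [-0.369  0.574  1.567  0.     1.    -0.224]
```

View pics/w2.png

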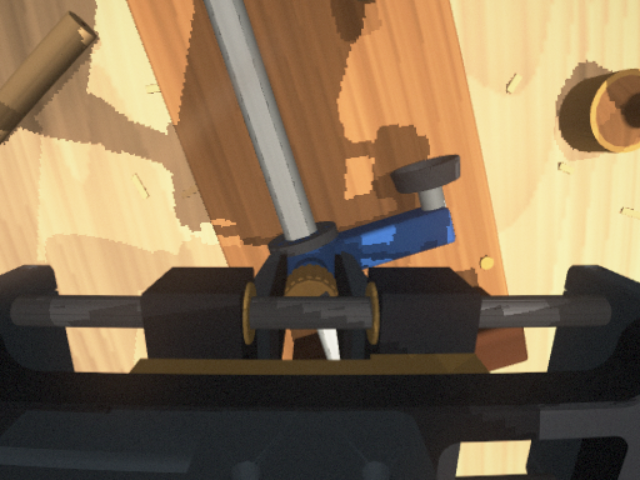

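The grip held, and the knob turned with the jaws by 1.13 rad. Next I'll slide along the bar, whose direction is (-0.156, 0.988).

```bash
python3 -m handwheel '[[1,-0.0052,0.0329,0,0],[1,-0.0104,0.0658,0,0],[1,-0.0156,0.0987,0,0],[1,-0.0208,0.1316,0,0],[1,-0.026,0.1645,0,0],[1,-0.0312,0.1974,0,0],[1,-0.0364,0.2303,0,0],[1,-0.0416,0.2632,0,0]]';python3 -m handwheel '[[1,0,0,0,0],[1,0,0,0,0]]'
python3 - <<'E'
from h import *
s=readout.read_state();print(np.round(s['moment'],3),np.round(s['ft_force'],2))
im=imaging.capture("top")[:,:,::-1]
cv2.imwrite("pics/crop2.png",cv2.resize(im[140:250,160:420],None,fx=3,fy=3,interpolation=cv2.INTER_CUBIC))
E
```

```text
time_s: 5.45
tool_pos: [0.5538, -0.0749, 0.1154]
eef_rot: [2.381, 2.05, 0.001]
ft_force: [5.9, -0.4, -7.4]
gripper_width: 0.259
grasp_force: 50.0
time_s: 5.65
tool_pos: [0.5537, -0.0745, 0.1154]
eef_rot: [-2.38, -2.05, -0.001]
ft_force: [4.7, 2.4, -5.9]
gripper_width: 0.262
grasp_force: 50.0
[ 0.361 -1.029 -0.002] [ 4.69  2.39 -5.86]
```

View pics/crop2.png

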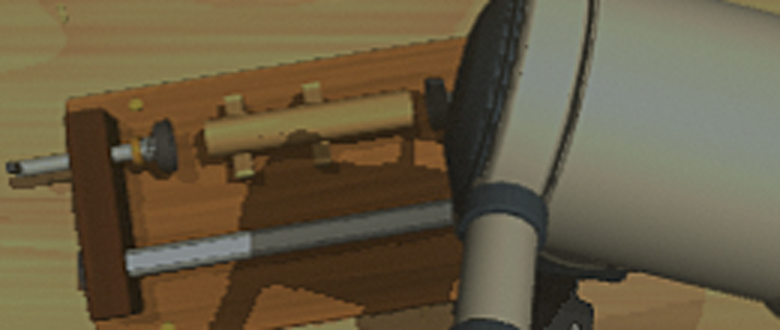

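The cup has slid with the collar, so the screw is loose. It now stands about 10 mm short of the blank's end, crop (430,100) against (412,105). About 44 mm of travel remains to home.

```bash
python3 -m handwheel '[[1,-0.0023,0.0187,0,0],[1,-0.0046,0.0374,0,0],[1,-0.0069,0.0561,0,0],[1,-0.0092,0.0748,0,0],[1,-0.0115,0.0935,0,0],[1,-0.0138,0.1122,0,0]]';python3 -m handwheel '[[1,0,0,0,0],[1,0,0,0,0]]'
python3 - <<'E'
from h import *
s=readout.read_state();print(np.round(s['moment'],3),np.round(s['ft_force'],2))
im=imaging.capture("top")[:,:,::-1]
cv2.imwrite("pics/crop3.png",cv2.resize(im[140:250,160:420],None,fx=3,fy=3,interpolation=cv2.INTER_CUBIC))
E
```

```text
time_s: 6.3
tool_pos: [0.5486, -0.0418, 0.1153]
eef_rot: [-2.379, -2.051, 0.002]
ft_force: [-5.8, -4.9, -0.8]
gripper_width: 0.258
grasp_force: 50.0
time_s: 6.5
tool_pos: [0.5486, -0.0417, 0.1153]
eef_rot: [-2.378, -2.05, 0.002]
ft_force: [-5.4, 0.5, 1.2]
gripper_width: 0.263
grasp_force: 50.0
[0.103 0.924 0.071] [-5.42  0.48  1.24]
```

View pics/crop3.png

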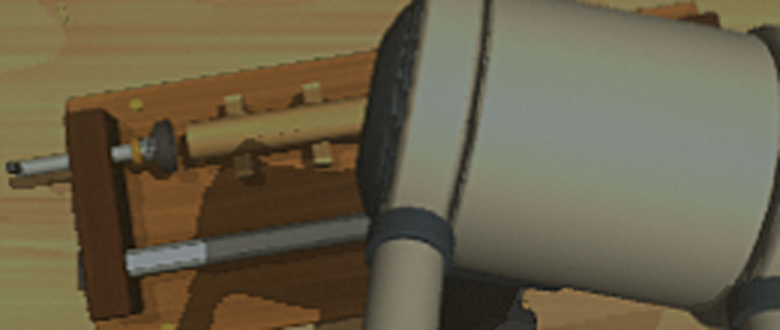

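The blank is being pushed along; its head end is now at crop (188,135), about 8 mm short of the head cup's rim. I'll go on slowly and watch the force.

```bash
python3 -m handwheel '[[1,-0.0030,0.0066,0,0],[1,-0.0040,0.0132,0,0],[1,-0.0050,0.0198,0,0],[1,-0.0063,0.0263,0,0],[1,-0.0063,0.0263,0,0]]';python3 -m handwheel '[[1,-0.0005,0.0033,0,0],[1,-0.0005,0.0033,0,0]]';python3 -m handwheel '[[1,-0.0005,0.0033,0,0],[1,-0.0005,0.0033,0,0]]'
cat > f.py <<'E'
from h import *
F=[];M=[]
for _ in range(5):
    s=readout.read_state();F.append(s['ft_force']);M.append(s['moment']);P=s['tool_pos'];imaging.capture("top")
F=np.mean(F,0);print(s['time_s'],P,"F",F.round(2),"M",np.mean(M,0).round(3),"along",(F@[-.156,.988,0]).round(2))
E
python3 f.py
```

```text
time_s: 7.05
tool_pos: [0.5474, -0.034, 0.1154]
eef_rot: [-2.379, -2.051, 0.0]
ft_force: [-5.1, 0.4, -1.0]
gripper_width: 0.26
grasp_force: 50.0
time_s: 7.25
tool_pos: [0.5473, -0.0333, 0.1153]
eef_rot: [-2.379, -2.051, 0.001]
ft_force: [-3.8, -1.1, -2.4]
gripper_width: 0.265
grasp_force: 50.0
time_s: 7.45
tool_pos: [0.5471, -0.0323, 0.1153]
eef_rot: [-2.379, -2.051, 0.001]
ft_force: [-4.7, -1.3, -2.4]
gripper_width: 0.261
grasp_force: 50.0
7.65 [ 0.54714789 -0.03234893  0.11535099] F [-4.75 -2.35 -1.8 ] M [-0.402  0.749  0.038] along -1.58
```

```bash
for i in 1; do python3 -m handwheel '[[1,-0.0006,0.0033,0,0],[1,-0.0012,0.0066,0,0],[1,-0.0012,0.0066,0,0]]';done; python3 f.py; python3 -m handwheel '[[1,-0.0006,0.0033,0,0],[1,-0.0006,0.0033,0,0]]'; python3 f.py; python3 -m handwheel '[[1,-0.0006,0.0033,0,0],[1,-0.0006,0.0033,0,0]]'; python3 f.py
```

```text
time_s: 8.0
tool_pos: [0.5468, -0.0304, 0.1153]
eef_rot: [-2.379, -2.051, 0.001]
ft_force: [-4.8, -2.7, -2.4]
gripper_width: 0.257
grasp_force: 50.0
8.2 [ 0.54683177 -0.03038141  0.11534552] F [-4.62 -1.91 -2.25] M [-0.372  0.755 -0.002] along -1.17
time_s: 8.45
tool_pos: [0.5467, -0.0294, 0.1153]
eef_rot: [-2.379, -2.051, 0.0]
ft_force: [-4.9, -2.7, -2.4]
gripper_width: 0.264
grasp_force: 50.0
8.65 [ 0.5466622  -0.02941034  0.11532962] F [-4.66 -2.7  -2.34] M [-0.423  0.756  0.017] along -1.94
time_s: 8.9
tool_pos: [0.5465, -0.0284, 0.1153]
eef_rot: [-2.379, -2.051, 0.0]
ft_force: [-4.6, -2.6, -2.0]
gripper_width: 0.262
grasp_force: 50.0
9.1 [ 0.5465033  -0.02844311  0.11535172] F [-4.58 -2.13 -2.15] M [-0.407  0.721  0.003] along -1.39
```

```bash
python3 -m handwheel '[[1,-0.0006,0.0033,0,0],[1,-0.0006,0.0033,0,0]]'; python3 f.py; python3 -m handwheel '[[1,-0.0006,0.0033,0,0],[1,-0.0006,0.0033,0,0]]'|sed -n 5p; python3 f.py
```

```text
time_s: 9.35
tool_pos: [0.5464, -0.0275, 0.1154]
eef_rot: [-2.38, -2.051, 0.0]
ft_force: [-4.8, -2.3, -2.6]
gripper_width: 0.263
grasp_force: 50.0
9.55 [ 0.54633101 -0.02744311  0.11533977] F [-4.11 -2.18 -2.57] M [-0.434  0.709  0.007] along -1.52
gripper_width: 0.261
10.0 [ 0.54619253 -0.02645216  0.1153743 ] F [-4.   -2.74 -3.04] M [-0.441  0.702  0.007] along -2.09
```

```bash
python3 - <<'E'
from h import *
im=imaging.capture("top")[:,:,::-1]
cv2.imwrite("pics/crop4.png",cv2.resize(im[160:220,180:300],None,fx=5,fy=5,interpolation=cv2.INTER_CUBIC))
E
```

```text
(no output)
```

View pics/crop4.png

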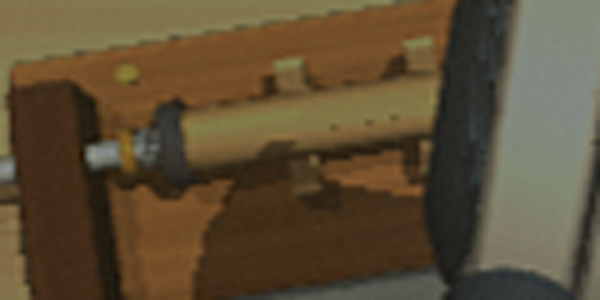

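The blank's head end is entering the head cup, crop (185,140), and it is well centred. At most about 6 mm remains.

```bash
python3 -m handwheel '[[1,-0.0006,0.0033,0,0],[1,-0.0006,0.0033,0,0]]'|sed -n 4p; python3 f.py; python3 -m handwheel '[[1,-0.0006,0.0033,0,0],[1,-0.0006,0.0033,0,0]]'|sed -n 4p; python3 f.py
```

```text
ft_force: [-4.8, -3.0, -3.6]
10.5 [ 0.54602951 -0.02548261  0.11534674] F [-4.74 -2.07 -3.36] M [-0.449  0.721  0.02 ] along -1.3
ft_force: [-4.0, -1.9, -3.6]
10.95 [ 0.54586353 -0.02445563  0.11535076] F [-4.45 -2.14 -3.49] M [-0.44   0.717  0.009] along -1.42
```

```bash
python3 -m handwheel '[[1,-0.0006,0.0033,0,0],[1,-0.0006,0.0033,0,0]]'|sed -n 4p; python3 f.py
```

```text
ft_force: [-4.4, -2.7, -3.7]
11.4 [ 0.54570465 -0.02348464  0.11536186] F [-4.36 -2.32 -4.15] M [-0.419  0.703  0.011] along -1.61
```

```bash
python3 -m handwheel '[[1,-0.0006,0.0033,0,0],[1,-0.0006,0.0033,0,0]]'|sed -n 4p; python3 f.py
```

```text
ft_force: [-4.5, -2.3, -4.2]
11.85 [ 0.5455615  -0.02252104  0.11538908] F [-4.4  -2.19 -5.05] M [-0.424  0.678  0.014] along -1.48
```

```bash
python3 -m handwheel '[[1,-0.0005,0.0027,0,0],[1,-0.0005,0.0027,0,0]]'|sed -n 4p; python3 f.py
```

```text
ft_force: [-3.5, -5.5, -5.9]
12.3 [ 0.54549005 -0.0219492   0.11538304] F [-4.04 -4.85 -6.  ] M [-0.942  0.677 -0.011] along -4.16
```

Contact with the sprung cup: the force along the bar went from 1.5 to 4.2 N.

```bash
python3 -m handwheel '[[1,-0.0003,0.0017,0,0],[1,-0.0003,0.0017,0,0]]'|sed -n 4p; python3 f.py
```

```text
ft_force: [-4.8, -7.8, -6.2]
12.75 [ 0.54540875 -0.02170527  0.11535993] F [-4.19 -8.   -6.23] M [-1.369  0.664 -0.011] along -7.25
```

```bash
python3 -m handwheel '[[1,-0.0003,0.0017,0,0],[1,-0.0003,0.0017,0,0]]'|sed -n 4p; python3 f.py
```

```text
ft_force: [-4.9, -8.7, -6.4]
13.2 [ 0.54539292 -0.02139408  0.1153777 ] F [-4.43 -9.69 -6.59] M [-1.732  0.668 -0.009] along -8.88
```

```bash
python3 -m handwheel '[[1,-0.0003,0.0021,0,0],[1,-0.0003,0.0021,0,0],[1,-0.0003,0.0021,0,0]]'|sed -n 4p; python3 f.py
```

```text
ft_force: [-4.2, -12.0, -7.0]
13.75 [ 0.54534708 -0.02098411  0.11540415] F [ -4.16 -11.7   -6.66] M [-2.096  0.662 -0.019] along -10.91
```

The contact force is about 9.4 N. I'll tighten now while holding the pressure.

```bash
python3 -m handwheel '[[1,0,0,0,-0.04],[1,0,0,0,-0.08],[1,0,0,0,-0.12],[1,0,0,0,-0.16],[1,0,0,0,-0.16]]' 60; python3 f.py
```

```text
time_s: 14.3
tool_pos: [0.5452, -0.0209, 0.1154]
eef_rot: [2.817, 1.387, -0.001]
ft_force: [-4.8, -11.4, -6.0]
gripper_width: 0.26
grasp_force: 60.0
14.5 [ 0.54520061 -0.02094798  0.11539501] F [ -4.91 -11.58  -6.35] M [-2.093  0.8   -0.166] along -10.68
```

```bash
python3 -m handwheel '[[1,0,0,0,-0.04],[1,0,0,0,-0.08],[1,0,0,0,-0.12],[1,0,0,0,-0.16],[1,0,0,0,-0.2],[1,0,0,0,-0.22],[1,0,0,0,-0.22]]'; python3 f.py
```

```text
time_s: 15.25
tool_pos: [0.5451, -0.0208, 0.1154]
eef_rot: [3.12, 0.355, -0.001]
ft_force: [-6.2, -9.8, -4.0]
gripper_width: 0.263
grasp_force: 60.0
15.45 [ 0.54505629 -0.02078105  0.11542992] F [ -6.15 -10.03  -3.83] M [-1.789  1.053 -0.029] along -8.95
```

```bash
python3 -m handwheel '[[1,0.0003,-0.0015,0,0],[1,0.0003,-0.0015,0,0]]'|sed -n 2,4p; python3 f.py
```

```text
tool_pos: [0.5451, -0.0209, 0.1154]
eef_rot: [3.121, 0.359, -0.001]
ft_force: [-5.8, -6.3, -3.5]
15.9 [ 0.54505081 -0.02087984  0.11541905] F [-5.74 -6.45 -3.3 ] M [-1.151  1.051 -0.033] along -5.48
```

The force fell 3.5 N for 0.1 mm of travel. That is far stiffer than the spring, so the collar is clamped. I'll take the load off and release.

```bash
python3 -m handwheel '[[1,0.0015,-0.0022,0,0],[1,0.0015,-0.0022,0,0]]'|sed -n 2,4p; python3 f.py; python3 -m handwheel '[[0.2,0,0,0,0],[-0.2,0,0,0,0],[-0.6,0,0,0,0],[-1,0,0,0,0],[-1,0,0,0,0],[-1,0,0,0,0],[-1,0,0,0,0],[-1,0,0,0,0]]'
```

```text
tool_pos: [0.5451, -0.0211, 0.1154]
eef_rot: [-3.121, -0.359, 0.002]
ft_force: [-8.1, -2.2, -0.3]
16.35 [ 0.54512904 -0.0210718   0.11540291] F [-8.09 -2.06 -0.89] M [-0.354  1.402 -0.013] along -0.77
time_s: 17.2
tool_pos: [0.5457, -0.0211, 0.1154]
eef_rot: [-3.121, -0.359, -0.0]
ft_force: [0.1, 0.2, 0.5]
gripper_width: 0.932
grasp_force: 0.0
```

Now I'll rise, move the arm back off the view, and check the slot angle and the fit.

```bash
python3 -m handwheel '[[-1,0,0,0.15,0],[-1,0,0,0.3,0],[-1,0,0,0.45,0],[-1,0,0,0.45,0],[-1,-0.15,-0.15,0.45,0],[-1,-0.3,-0.3,0.45,0],[-1,-0.4,-0.4,0.45,0],[-1,-0.4,-0.4,0.45,0]]'|sed -n 2,4p; python3 -m handwheel '[[-1,0,-0.17,0,0],[-1,0,-0.34,0,0],[-1,0,-0.5,0,0],[-1,0,-0.5,0,0],[-1,0,-0.5,0,0]]'|sed -n 2p
python3 - <<'E'
from h import *
im=imaging.capture("top")[:,:,::-1]; cv2.imwrite("pics/top9.png",im); a=cv2.imread("pics/top0.png")
A=cv2.resize(im[150:245,180:400],None,fx=3.6,fy=3.6,interpolation=cv2.INTER_CUBIC)[:, :790]
k=lambda q,x,y:cv2.resize(q[y-14:y+14,x-14:x+14],(240,240),interpolation=cv2.INTER_CUBIC)
hsv=cv2.cvtColor(im,cv2.COLOR_BGR2HSV);m=cv2.inRange(hsv,(18,110,110),(35,255,255));b=np.zeros_like(m);b[185:230,290:350]=m[185:230,290:350]
ys,xs=np.nonzero(b);x,y=int(np.median(xs)),int(np.median(ys));print(x,y,len(xs))
B=np.zeros((240,A.shape[1],3),np.uint8);B[:,:240]=k(a,371,199);B[:,260:500]=k(im,x,y)
cv2.imwrite("pics/fin.png",np.vstack([A[:350],B]))
E
```

```text
tool_pos: [0.4228, -0.1428, 0.2502]
eef_rot: [3.121, 0.357, -0.002]
ft_force: [0.5, 0.6, -0.2]
tool_pos: [0.4253, -0.2919, 0.2499]
304 210 89
```

View pics/fin.png

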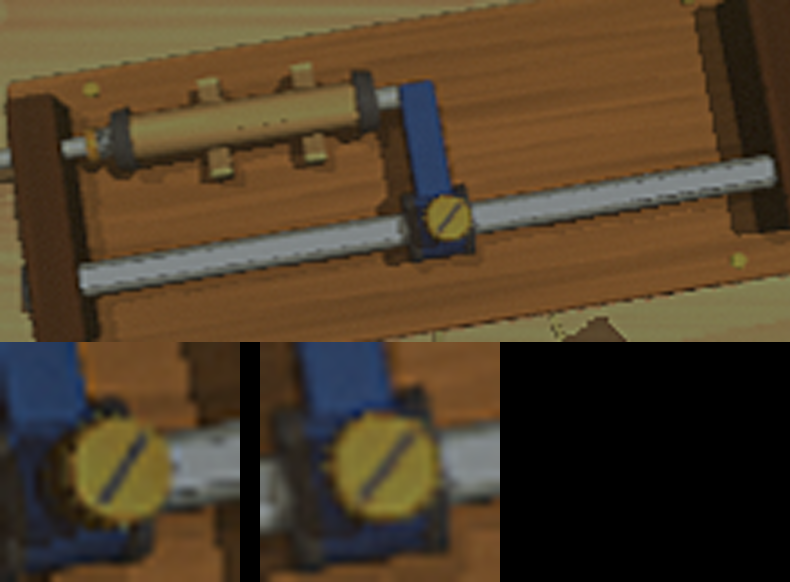

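The blank sits in both cups and is in line with the cradle. The slot is back at its starting angle and about 3° further clockwise, so the screw is at least as tight as at the start.

```bash
python3 -c "
from rig import workorder
print(workorder.sign_off())"
```

```text
the job is handed in; nothing more can be done
None
```

The blank is pinched between the two cups with an estimated 9 N (from the wrist force), the set screw is tight again, the arm is clear, and the job is handed in; sign-off gave no verdict.

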